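# Clear the pile on the lab bench

## Robot

A 7-joint arm with a two-finger parallel gripper is mounted at the origin on the work surface. World frame = base frame: x ahead of the robot, y to its left, z up, the work surface at z = 0. Lengths are in mm, angles in rad, forces in N, time in s.
With the tool pointing down it reaches from about 400 to 875 mm from the base axis. Payload 4.4 kg.
Tool frame: the origin (TCP) lies midway between the tips of the shut fingers; the grasp point (between the pads) lies ctrl.grip_depth behind it (ctrl.grip_depth is the distance from the TCP to the grasp point, in mm); z points along the fingers, y is the line along which they close (so a half turn about z gives the same grasp; the last joint's range is limited). The gripper opens to 85 mm and grips with 20 to 120 N. Pads are 22 mm wide; open, the fingers measure 114 mm over their backs; the gripper's body (76 mm by 85 mm) begins 54 mm behind the grasp point. The pads swing forward as they close: fully open they stand 13 mm farther back than shut.
Start: joints at [-1.251, 0.628, 0.038, 1.517, -0.027, 0.996, -0.02], TCP at [244.573, 602.247, 231.313] pointing down, gripper open.
Joint ranges: [-3.06, 3.06], [-0.37, 2.12], [-1.25, 1.32], [0.18, 2.47], [-1.1, 4.24], [0.23, 1.98], [-2.94, 2.94]. Speed limits (rad/s): [2.57, 2.57, 3.14, 3.14, 3.14, 3.14, 3.14].

## Interface

Orientations are given as [roll, pitch, yaw] about the fixed x, y, z axes, in that order (R = Rz(yaw) Ry(pitch) Rx(roll)).
In Python, from cell import ctrl gives the robot as it stands.
- The arm moves only by the tool carry_out, never from a script. Its argument "deltas" is one flat list of numbers, 7 for each row, row after row: the turn, a rotation vector about the tool's x, y, z in degrees, then the shift along the tool's x, y, z in m, then the closure, from -1 (fully open) to 1 (shut). In form: [wx, wy, wz, dx, dy, dz, claw, wx, wy, wz, dx, dy, dz, claw, ...]. A call has 1 to 12 rows; each row shifts and turns the commanded pose from where the row before left it, along the tool's axes as they then stand; what a row does not reach is not made up. A row lasts 1/8 s, in which the tool goes at most 62.5 mm and 10.7 degrees, less where a joint would pass 70% of its speed; a pose out of reach is approached as far as the arm can. A call with a gripper value outside its range is refused whole. The fingers move at their own pace and stop on an object; the grip force is fixed at half the most. Time passes only in rows, so rows that do not move let the fingers close. It gives the time, the measured TCP pose, the force, the opening and the grip force at its end, in the units of the state.
- ctrl.read_state(): the state, without advancing time (a new reading comes with each control period).
- ctrl.get_image(name): name is "side" or "top"; returns the picture (420x560x3 uint8, red, green, blue); there is no depth.
- ctrl.calibration(name): a dict with "mtx" (3x3 intrinsics, pixels), "distortion" ([k1, k2, p1, p2, k3] as OpenCV has them; the pictures are not rectified), "R" (3x3) and "t" (3): a world point X has camera coordinates R X + t. Camera axes: x right, y down, z forward; pixel columns grow to the right and rows downward; lengths in mm; the calibration is good to about 2 mm. A picture is of the moment at which its call begins. calibration takes no time and is no camera call.
- ctrl.finish_job(): hands the job in; it is judged then, once.
The state is a dict: "clock": time; "qpos": joint angles; "qd": joint speeds; "tau": joint torques, N m; "eef_pos": TCP position; "tool_rot": TCP orientation; "force": force on the tool from outside, world axes, zero at the start; "torque": the same for the moment, N m; "width": finger opening in mm; "gripper_force": force on a finger pad.
Only numpy, scipy, OpenCV 4.12 (cv2) and the standard library are available. Lean on these libraries where they do the work, as an engineer would, in place of code of your own. Each camera call takes 0.05 s, during which the arm holds its last target. There are 200 camera calls.

## Task

Take the pile on the lab bench apart from the top down, putting each thing down in its own place before taking the next: the yellow culture dish flat in the yellow-rimmed stand, the red dish flat in the red-rimmed stand, the aluminium tube block on the white heater, turned so that its two holes go over the two studs and it sits flush on the plate, and last the blue slide box flat in the blue tray. Keep the dishes level all the time, and do not disturb the flask and the dropper bottle standing among the things.

Things in the scene. Friction and masses are not known exactly. Their poses are not given: they have to be found in the camera images.
- yellow_dish: small closed culture dish, a solid round disc 38 mm in diameter and 18 mm high, clear with a yellow filling; loose, 25 g or so, at the top of the pile, on the red dish. Origin: centre of its underside, z up
- red_dish: larger closed culture dish, a solid round disc 56 mm in diameter and 20 mm high, clear with a red filling; loose, 45 g or so, on the tube block and under the yellow dish. Origin: centre of its underside, z up
- tube_block: loose aluminium block, 54 mm (its x) by 88 mm (its y), 26 mm high, about 0.26 kg, on the slide box and under the red dish, turned differently from the box. Two through holes 11 mm wide, 33 mm either side of its centre along its y (by its two short ends, which are alike); six small dark tube wells in its middle are no holes. Grip it across the 54 mm. Origin: centre of its underside, z up
- slide_box: closed blue box for microscope slides, 62 mm (its x) by 120 mm (its y) and 32 mm high, about 0.28 kg, loose, on the bench at the bottom of the pile. Grip it across the 62 mm. Origin: centre of its underside, z up
- yellow_stand: place for the yellow dish: a fixed low round stand with a white floor 4 mm above the bench and a yellow rim, 7 mm above the bench, 60 mm inside and 72 mm outside diameter. Origin: its centre at bench height
- red_stand: place for the red dish: a fixed low round stand with a white floor 4 mm above the bench and a red rim, 7 mm above the bench, 78 mm inside and 90 mm outside diameter. Origin: its centre at bench height
- heater: place for the tube block: fixed white block heater, 120 mm (its x) by 130 mm (its y), housing top 50 mm above the bench; in the middle a flat dark plate, 76 by 110 mm, 55 mm above the bench. Two brass studs, 6 mm in diameter with conical tips, rise 12 mm from the plate, 33 mm either side of its centre along its y. Origin: its centre at bench height, z up; the dial side faces -x
- blue_tray: place for the slide box: a fixed shallow blue tray, outside 92 mm (its x) by 148 mm (its y), inside 84 by 140 mm, floor 4 to 5 mm and rim 10 mm above the bench. Origin: its centre at bench height
- flask: conical glass flask with green contents, 60 mm in diameter at the base, 98 mm high, loose bystander; leave it alone. Origin: centre of its underside
- dropper_bottle: amber dropper bottle with a red bulb, 32 mm in diameter, 86 mm high, loose bystander; leave it alone. Origin: centre of its underside

How it is judged (in metres and radians):
On the way, in this order (a step that is already met when the one before it is completed fails the run):
1. the yellow dish stands released in the yellow stand (horizontal distance between yellow_dish and yellow_stand below 0.013 m and z of yellow_dish in the frame of yellow_stand between 0 and 0.007 m and angle between yellow_dish's own z axis and vertical below 0.08 rad and contact force between the fingers and yellow_dish below 0.1 N and linear speed of yellow_dish below 0.02 m/s), for 0.2 s.
2. the red dish stands released in the red stand (horizontal distance between red_dish and red_stand below 0.013 m and z of red_dish in the frame of red_stand between 0 and 0.007 m and angle between red_dish's own z axis and vertical below 0.08 rad and contact force between the fingers and red_dish below 0.1 N and linear speed of red_dish below 0.02 m/s), for 0.2 s.
3. the tube block sits released over both studs, flush on the heater's plate (horizontal distance between tube_block and heater below 0.006 m and z of tube_block in the frame of heater between 0 and 0.058 m and angle between tube_block's own z axis and vertical below 0.08 rad and contact force between the fingers and tube_block below 0.1 N and linear speed of tube_block below 0.02 m/s and angle between the y axis of tube_block and the y axis of heater, either way round below 0.2 rad), for 0.2 s.
4. the slide box lies released in the blue tray (horizontal distance between slide_box and blue_tray below 0.018 m and z of slide_box in the frame of blue_tray between 0 and 0.007 m and angle between slide_box's own z axis and vertical below 0.08 rad and contact force between the fingers and slide_box below 0.1 N and linear speed of slide_box below 0.02 m/s), for 0.2 s.
At the end, for the whole second after the job is handed in: Each dish lies flat on the floor of the stand of its colour (centre within 13 mm of the stand's), the tube block is down on the heater's plate over both studs (within 3 mm of flush, 6 mm of centre), the slide box lies flat in the blue tray (centre within 18 mm); all released and at rest (all of step 1 and all of step 2 and all of step 3 and all of step 4); the robot touches nothing.
It fails at once if a dish is tipped by more than about 30 degrees (angle between any of yellow_dish, red_dish's own z axis and vertical above 0.52 rad).
It fails at once if the flask or the dropper bottle is moved by more than 30 mm or knocked over (distance of any of flask, dropper_bottle from where it was at the start of the episode above 0.03 m or angle between any of flask, dropper_bottle's own z axis and vertical above 0.5 rad).
It also fails if it takes over 128 s, if anything falls off the work surface, if the arm or the gripper's body presses on something with over 40 N, if the wrist force passes 120 N, or if a joint passes its speed limit or range.

## Working session

There is one attempt and no reset: what is moved stays moved. The work goes in short steps, Python scripts to look and compute and a tool call to move; the robot and the scene stay as the last step left them, time stands still between calls to the robot, and variables do not carry over. Pictures are saved under pics/ and viewed, at most 15 in all, crops included, and the job is handed in when it is done.

Besides the shell and the picture viewer there is one more tool, called after "Request:" as name(argument=value, ...) on one line, values as JSON. carry_out: Moves the arm, as the interface text tells. Its arguments: {"type":"object","properties":{"deltas":{"type":"array"}},"required":["deltas"]}

```bash
ls; mkdir -p pics; python3 - <<'E'
from cell import ctrl
import cv2
for n in("side","top"):
    im=ctrl.get_image(n); cv2.imwrite(f"pics/{n}0.png",im[:,:,::-1])
    c=ctrl.calibration(n); print(n,c)
print(ctrl.read_state(),ctrl.grip_depth)
E
```

```text
pics
side {'mtx': array([[408.79641654,   0.        , 281.3574916 ],
       [  0.        , 408.79641654, 206.27113373],
       [  0.        ,   0.        ,   1.        ]]), 'distortion': array([-0.09371094,  0.        ,  0.        ,  0.        ,  0.        ]), 'R': array([[-0.98427537, -0.17633671, -0.01036159],
       [-0.08249239,  0.51074075, -0.85576801],
       [ 0.1561954 , -0.84145663, -0.51725598]]), 't': array([518.04556265,  92.67110511, 883.02657121])}
top {'mtx': array([[441.46226066,   0.        , 277.59017037],
       [  0.        , 441.46226066, 209.03711426],
       [  0.        ,   0.        ,   1.        ]]), 'distortion': array([-0.01366962,  0.        ,  0.        ,  0.        ,  0.        ]), 'R': array([[ 0.01038386, -0.99993431,  0.0048537 ],
       [-0.99361765, -0.01086326, -0.11227624],
       [ 0.11232159, -0.00365686, -0.99366518]]), 't': array([-21.46379128, 529.31359209, 980.41741315])}
{'clock': 0.1, 'qpos': array([-1.2507909 ,  0.6292549 ,  0.03845635,  1.51825394, -0.0269824 ,
        0.99630283, -0.01996008]), 'qd': array([ 0.00140434, -0.00130972,  0.00047176, -0.00393278,  0.00079064,
        0.00019567,  0.00187024]), 'tau': array([ 2.90139033e-03, -5.64537477e+01,  1.23017762e+00, -1.93973511e+01,
        1.12239821e-02,  5.50030702e-03, -3.57728268e-06]), 'eef_pos': array([244.37275396, 601.7165436 , 230.48494156]), 'tool_rot': array([-3.13989236e+00,  3.84279863e-05,  2.75582771e+00]), 'force': array([0.25462755, 0.02446045, 0.47412442]), 'torque': array([ 0.00054855, -0.0174935 ,  0.01564943]), 'gripper_force': 0.0, 'width': 85.2327274911147} 18.700000000000003
```

View pics/side0.png

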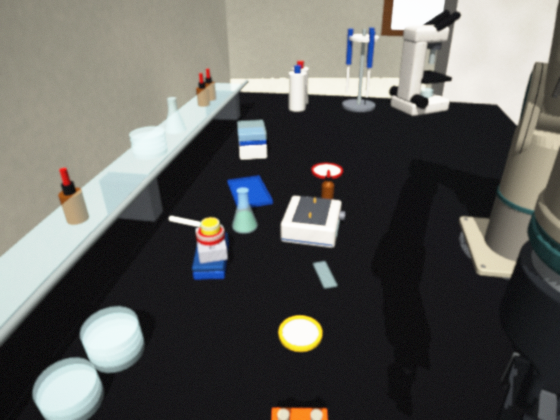

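View pics/top0.png

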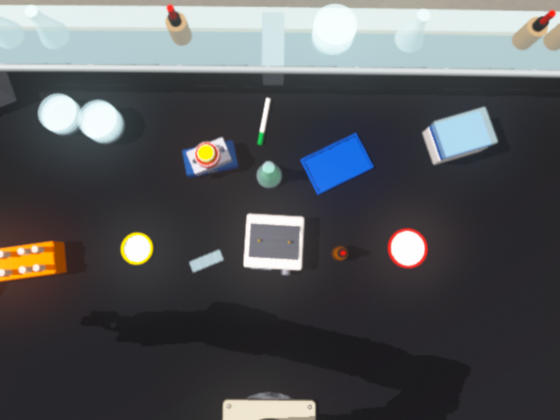

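The side view shows the pile at about (210,245), the yellow stand (300,333), red stand (327,171), heater (312,220), tray (250,191), flask (244,212) and dropper (328,190). In the top view they are at: pile (208,155), yellow stand (137,249), red stand (407,248), heater (273,242), tray (337,164), flask (269,174), dropper (340,253).

```bash
cat > h.py <<'E'
import numpy as np, cv2
from cell import ctrl
C={n:ctrl.calibration(n) for n in("side","top")}
def ray(n,p):
    c=C[n]; u=cv2.undistortPoints(np.array([[p]],float),c["mtx"],c["distortion"])[0,0]
    R=np.array(c["R"]); return -R.T@c["t"], R.T@np.array([u[0],u[1],1])
def onz(n,p,z):
    o,d=ray(n,p); return o+d*(z-o[2])/d[2]
def tri(ps,pt):
    (o1,d1),(o2,d2)=ray("side",ps),ray("top",pt)
    s=np.linalg.lstsq(np.c_[d1,-d2],o2-o1,rcond=None)[0]
    a,b=o1+s[0]*d1,o2+s[1]*d2
    return (a+b)/2,np.linalg.norm(a-b)
def proj(n,X):
    c=C[n]; return cv2.projectPoints(np.array([X],float),cv2.Rodrigues(np.array(c["R"]))[0],c["t"],c["mtx"],c["distortion"])[0].ravel()
E
python3 - <<'E'
import cv2,numpy as np
t=cv2.imread("pics/top0.png");s=cv2.imread("pics/side0.png")
z=lambda im,x,y,w,h,f:cv2.resize(im[y:y+h,x:x+w],None,fx=f,fy=f,interpolation=cv2.INTER_CUBIC)
a=z(t,165,120,66,50,6)
b=z(s,178,205,66,80,6)
c=z(t,235,205,80,80,5)
d=z(s,270,185,80,70,5)
cv=np.zeros((600,800,3),np.uint8)
for im,(x,y,w,h) in((a,(0,0,396,200)),(b,(0,0,0,0)),):pass
def put(im,x,y,w):
    im=cv2.resize(im,(w,int(im.shape[0]*w/im.shape[1])));h=min(im.shape[0],600-y);cv[y:y+h,x:x+w]=im[:h]
put(a,0,0,396);put(b,400,0,300);put(c,0,302,295);put(d,400,366,265)
cv2.imwrite("pics/z0.png",cv)
for n,im in(("top",t),("side",s)):
    hsv=cv2.cvtColor(im,cv2.COLOR_BGR2HSV)
    for k,lo,hi in(("yel",(22,130,120),(35,255,255)),("redA",(0,150,90),(8,255,255)),("redB",(172,120,90),(180,255,255)),("blue",(105,150,60),(125,255,255)),("white",(0,0,170),(180,60,255)),("grn",(60,40,60),(95,255,255))):
        N,L,st,ce=cv2.connectedComponentsWithStats(cv2.inRange(hsv,lo,hi))
        print(n,k,[(st[i,:5].tolist(),ce[i].round(1).tolist()) for i in range(1,N) if st[i,4]>25 and st[i,1]>85])
E
```

```text
top yel [([198, 145, 15, 15, 166], [205.2, 152.2]), ([120, 232, 33, 33, 309], [135.6, 248.1]), ([5, 254, 41, 14, 278], [23.7, 260.9])]
top redA [([387, 228, 41, 41, 336], [406.9, 248.2]), ([340, 250, 7, 6, 38], [343.0, 252.5])]
top redB []
top blue [([300, 132, 74, 63, 2635], [336.7, 163.1]), ([225, 142, 12, 27, 112], [231.5, 155.1]), ([182, 149, 13, 28, 130], [187.1, 164.7])]
top white [([38, 94, 85, 49, 2766], [80.3, 117.3]), ([260, 98, 10, 35, 163], [264.5, 114.9]), ([434, 107, 63, 37, 392], [476.3, 121.7]), ([423, 127, 18, 37, 286], [431.2, 145.5]), ([210, 138, 17, 13, 115], [219.0, 143.2]), ([187, 147, 20, 27, 203], [194.5, 161.4]), ([258, 162, 17, 19, 143], [266.0, 168.7]), ([243, 214, 61, 60, 1547], [272.9, 242.2]), ([391, 231, 33, 34, 884], [407.3, 247.8]), ([124, 236, 26, 26, 523], [136.7, 248.2]), ([32, 246, 6, 6, 29], [34.4, 248.7]), ([18, 248, 6, 6, 28], [20.5, 250.8]), ([190, 250, 33, 22, 346], [205.9, 260.4]), ([33, 265, 6, 6, 30], [35.6, 267.6]), ([19, 267, 7, 6, 31], [21.9, 269.4]), ([0, 270, 5, 6, 26], [1.7, 272.3]), ([223, 400, 92, 20, 1701], [266.7, 409.2])]
top gr
[... 683 characters left out ...]
.1]), ([240, 144, 27, 15, 352], [252.9, 151.4]), ([314, 165, 26, 10, 194], [326.6, 169.3]), ([281, 196, 63, 51, 1623], [310.7, 225.8]), ([234, 208, 17, 24, 173], [241.3, 221.4]), ([169, 216, 32, 17, 177], [185.4, 221.4]), ([461, 217, 54, 60, 1324], [485.2, 251.9]), ([199, 236, 21, 4, 33], [208.5, 238.0]), ([197, 241, 30, 22, 468], [211.9, 252.2]), ([315, 262, 21, 25, 268], [324.6, 274.4]), ([34, 307, 108, 113, 5963], [88.3, 364.5]), ([283, 319, 35, 27, 725], [299.9, 332.2]), ([279, 410, 9, 10, 84], [283.1, 414.7]), ([312, 410, 9, 10, 84], [316.0, 414.8])]
side grn [([498, 190, 37, 25, 173], [516.5, 205.8]), ([232, 209, 26, 25, 479], [244.3, 221.6]), ([537, 234, 23, 27, 159], [549.3, 247.1])]
```

View pics/z0.png

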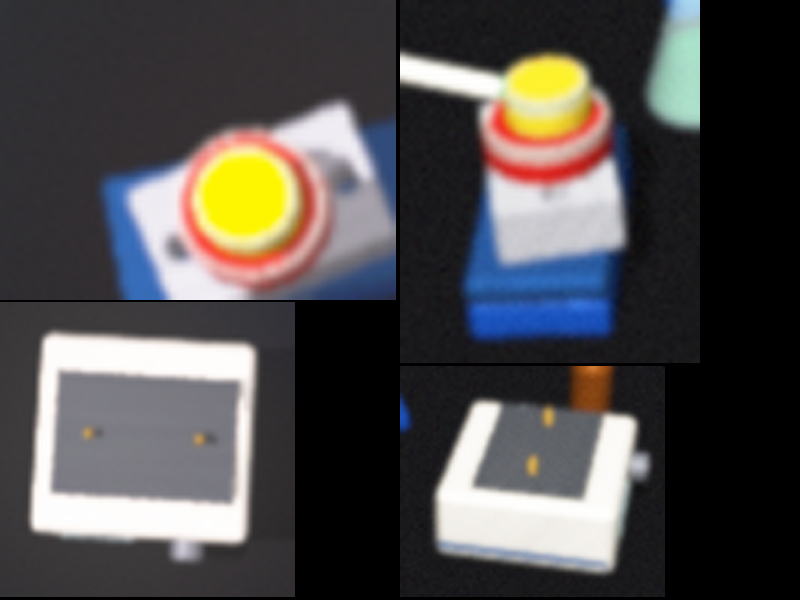

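The zoom shows the yellow dish on the red dish, the block beneath them, turned with one hole visible at each end, and both brass studs on the plate. Next I triangulate these.

```bash
cat > m.py <<'E'
from h import *
t=cv2.imread("pics/top0.png");s=cv2.imread("pics/side0.png")
I={"top":t,"side":s}; H={n:cv2.cvtColor(I[n],cv2.COLOR_BGR2HSV) for n in I}
def ell(n,lo,hi,box):
    x,y,w,h=box; m=np.zeros((420,560),np.uint8); m[y:y+h,x:x+w]=cv2.inRange(H[n],lo,hi)[y:y+h,x:x+w]
    c=max(cv2.findContours(m,cv2.RETR_EXTERNAL,cv2.CHAIN_APPROX_NONE)[0],key=cv2.contourArea); return cv2.fitEllipse(c),c
Y=((22,130,120),(35,255,255));R=((0,120,80),(8,255,255));W=((0,0,170),(180,60,255))
def show(k,a,b):
    print(k,np.round(a[0],1).tolist(),np.round(b[0],1).tolist(),"tri",*[np.round(v,1) for v in tri(b[0],a[0])])
show("ydish",ell("top",*Y,(190,135,35,35))[0],ell("side",*Y,(195,212,30,15))[0])
show("ystand",ell("top",*W,(118,230,40,40))[0],ell("side",*W,(270,305,60,60))[0])
show("rstand",ell("top",*W,(385,225,45,45))[0],ell("side",*W,(305,158,45,25))[0])
show("rdish",ell("top",*R,(185,130,45,50))[0],ell("side",*R,(190,230,40,35))[0])
# studs
for n,box in(("top",(250,225,50,35)),("side",(295,195,35,40))):
    x,y,w,h=box;m=cv2.inRange(H[n][y:y+h,x:x+w],(8,110,90),(30,255,255))
    N,L,st,ce=cv2.connectedComponentsWithStats(m);print(n,"studs",[(ce[i]+[x,y],st[i,:5]) for i in range(1,N)])
# tray
for n in I:
    x,y,w,h=(295,125,85,75) if n=="top" else (222,170,55,40)
    m=np.zeros((420,560),np.uint8); m[y:y+h,x:x+w]=cv2.inRange(H[n],(100,120,50),(125,255,255))[y:y+h,x:x+w]
    c=max(cv2.findContours(m,cv2.RETR_EXTERNAL,cv2.CHAIN_APPROX_NONE)[0],key=cv2.contourArea)
    P=np.array([onz(n,p,10)[:2] for p in c[:,0].astype(float)],np.float32); print("tray",n,cv2.minAreaRect(P))
# heater outline top
m=np.zeros((420,560),np.uint8); m[205:285,235:315]=cv2.inRange(H["top"],*W)[205:285,235:315]
c=max(cv2.findContours(m,cv2.RETR_EXTERNAL,cv2.CHAIN_APPROX_NONE)[0],key=cv2.contourArea)
print("heater",cv2.minAreaRect(np.array([onz("top",p,50)[:2] for p in c[:,0].astype(float)],np.float32)))
# plate
m=np.zeros((420,560),np.uint8); m[218:268,245:302]=cv2.bitwise_not(cv2.inRange(H["top"],(0,0,130),(180,90,255)))[218:268,245:302]
c=max(cv2.findContours(m,cv2.RETR_EXTERNAL,cv2.CHAIN_APPROX_NONE)[0],key=cv2.contourArea)
print("plate",cv2.minAreaRect(np.array([onz("top",p,55)[:2] for p in c[:,0].astype(float)],np.float32)))
for k,p,z in(("flask",(269.3,175.6),40),("drop",(340,253),40)):print(k,onz("top",p,z))
for p in proj("top",[550,100,0]),:pass
E
python3 m.py
```

```text
ydish [205.2, 152.1] [209.5, 221.5] tri [645.  142.9  95.7] 1.0
ystand [136.7, 248.2] [299.9, 332.2] tri [437.9 311.4   1.7] 1.1
rstand [407.3, 247.8] [326.5, 169.5] tri [ 445.7 -319.2    3.2] 1.6
rdish [205.9, 153.4] [209.1, 231.7] tri [647.9 145.   72.1] 0.7
top studs [(array([258.5, 240. ]), array([ 8, 15,  2,  1,  2], dtype=int32)), (array([288.5, 242. ]), array([38, 17,  2,  1,  2], dtype=int32))]
side studs [(array([325.75862069, 196.34482759]), array([27,  0,  8,  4, 29], dtype=int32)), (array([314.2, 199.6]), array([18,  2,  3,  6, 15], dtype=int32)), (array([309.75      , 214.91666667]), array([14, 18,  3,  5, 12], dtype=int32))]
tray top ((642.7047729492188, -154.30133056640625), (100.26078796386719, 155.80746459960938), 27.153615951538086)
tray side ((641.11181640625, -144.29232788085938), (102.10552215576172, 180.50999450683594), 26.301116943359375)
heater ((450.6690368652344, -6.925270080566406), (128.70901489257812, 128.43804931640625), 87.22383117675781)
plate ((454.6990051269531, -36.276145935058594), (64.07652282714844, 51.08317184448242), 0.612546980381012)
flask [605.0418095    3.95554382  40.        ]
drop [ 430.68307418 -156.76819128   40.        ]
```

```bash
cat >> h.py <<'E'
from scipy.spatial.transform import Rotation as Ro
def plan(x,y,z,yaw=None):
    s=ctrl.read_state(); p=np.array(s["eef_pos"]); r=np.array(s["tool_rot"])
    R=Ro.from_euler("xyz",r)
    out={"clock":round(s["clock"],2),"pos":p.round(1),"rot":r.round(4),"w":round(s["width"],1)}
    if yaw is not None:
        T=Ro.from_euler("xyz",[np.pi,0,yaw]); out["turn_deg"]=(R.inv()*T).as_rotvec(degrees=True).round(2); R=T
    d=R.inv().apply(np.array([x,y,z])-p); out["shift_mm"]=d.round(1)
    print(out)
E
python3 - <<'E'
from h import *
for a,b in(((258.3,240.2),(309.75,214.9)),((288.5,242),(314.2,199.6))): print(tri(b,a))
plan(645,143,200)
E
```

```text
(array([456.99529871,  26.16534394,  57.54898357]), np.float64(0.60955931853623))
(array([454.05849066, -40.48341787,  58.57420642]), np.float64(1.3353518754580467))
{'clock': 0.1, 'pos': array([244.4, 601.7, 230.5]), 'rot': array([-3.1399,  0.    ,  2.7558]), 'w': 85.2, 'shift_mm': array([-543.8, -274.2,   31. ])}
```

Request:
carry_out(deltas=[0,0,0,-0.045,-0.023,0.0025,-1,0,0,0,-0.045,-0.023,0.0025,-1,0,0,0,-0.045,-0.023,0.0025,-1,0,0,0,-0.045,-0.023,0.0025,-1,0,0,0,-0.045,-0.023,0.0025,-1,0,0,0,-0.045,-0.023,0.0025,-1,0,0,0,-0.045,-0.023,0.0025,-1,0,0,0,-0.045,-0.023,0.0025,-1,0,0,0,-0.045,-0.023,0.0025,-1,0,0,0,-0.045,-0.023,0.0025,-1,0,0,0,-0.045,-0.023,0.0025,-1,0,0,0,0,0,0,-1])

```text
clock: 1.6
eef_pos: [610.6, 175.3, 203.0]
tool_rot: [-3.138, 0.002, 2.747]
force: [-0.3, 0.9, 0.0]
width: 85.6
gripper_force: 0.0
```

```bash
python3 -c "
from h import *
plan(645,143,83)"
```

```text
{'clock': 1.6, 'pos': array([610.6, 175.3, 203. ]), 'rot': array([-3.1384e+00,  2.2000e-03,  2.7474e+00]), 'w': 85.6, 'shift_mm': array([-43.9, -16.3, 120.1])}
```

Request:
carry_out(deltas=[0,0,0,-0.022,-0.008,0.01,-1,0,0,0,-0.022,-0.008,0.01,-1,0,0,0,0,0,0.02,-1,0,0,0,0,0,0.02,-1,0,0,0,0,0,0.02,-1,0,0,0,0,0,0.02,-1,0,0,0,0,0,0,-1,0,0,0,0,0,0,-1])

```text
clock: 2.6
eef_pos: [643.3, 150.2, 104.1]
tool_rot: [3.141, 0.001, 2.756]
force: [-0.0, 0.4, 0.3]
width: 85.3
gripper_force: 0.0
```

```bash
python3 -c "
from h import *
plan(645,143,83,2.751)"
```

```text
{'clock': 2.6, 'pos': array([643.3, 150.2, 104.1]), 'rot': array([3.1412e+00, 7.0000e-04, 2.7559e+00]), 'w': 85.3, 'turn_deg': array([0.02, 0.04, 0.28]), 'shift_mm': array([-4.3, -6. , 21.1])}
```

Request:
carry_out(deltas=[0,0,0,-0.0043,-0.006,0,-1,0,0,0,0,0,0.011,-1,0,0,0,0,0,0.01,-0.5,0,0,0,0,0,0,-0.2,0,0,0,0,0,0,-0.05,0,0,0,0,0,0,-0.05,0,0,0,0,0,0,-0.05])

```text
clock: 3.48
eef_pos: [644.6, 143.1, 83.1]
tool_rot: [3.141, 0.0, 2.756]
force: [-0.0, -1.1, 0.3]
width: 44.8
gripper_force: 0.0
```

```bash
python3 - <<'E'
from h import *
plan(645,143,83,2.751)
t=ctrl.get_image("top");s=ctrl.get_image("side")
z=lambda im,x,y,w,h:cv2.resize(im[y:y+h,x:x+w,::-1],(400,400),interpolation=cv2.INTER_CUBIC)
cv2.imwrite("pics/z1.png",np.hstack([z(t,165,110,80,80),z(s,170,195,80,80)]))
E
```

```text
{'clock': 3.48, 'pos': array([644.6, 143.1,  83.1]), 'rot': array([3.1412e+00, 4.0000e-04, 2.7559e+00]), 'w': 44.8, 'turn_deg': array([0.02, 0.02, 0.28]), 'shift_mm': array([-0.4,  0. ,  0.1])}
```

View pics/z1.png

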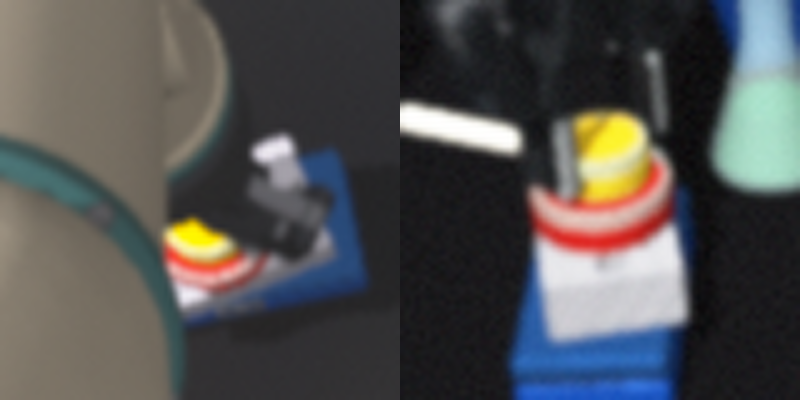

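```bash
python3 - <<'E'
from h import *
f=lambda X:((proj("side",X)-[170,195])*5+[400,0]).round()
a=np.array([.376,.927,0]);x=np.array([-.927,.376,0]);c=np.array([644.6,143.1,84])
for s in(1,-1):
  for w in(11,-11): print(s,w,f(c+a*22.4*s+x*w))
print("dish base",f([645,143,78]),"top",f([645,143,96]))
E
```

```text
1 11 [587. 193.]
1 -11 [545. 176.]
-1 11 [659. 139.]
-1 -11 [618. 124.]
dish base [603. 170.] top [599. 132.]
```

The side crop shows the fingers either side of the yellow dish (top at about (605,138)), tips just above the red dish. I close and lift.

Request:
carry_out(deltas=[0,0,0,0,0,0,0.1,0,0,0,0,0,0,0.2,0,0,0,0,0,0,0.4,0,0,0,0,0,0,0.4,0,0,0,0,0,0,0.4,0,0,0,0,0,-0.01,0.4,0,0,0,0,0,-0.02,0.4,0,0,0,0,0,-0.02,0.4,0,0,0,0,0,0,0.4])

```text
clock: 4.7
eef_pos: [646.3, 143.4, 135.5]
tool_rot: [3.139, 0.004, 2.756]
force: [0.3, -0.2, -0.2]
width: 35.5
gripper_force: 59.8
```

```bash
python3 - <<'E'
from h import *
plan(438,311.4,60)
t=ctrl.get_image("top");s=ctrl.get_image("side")
z=lambda im,x,y,w,h:cv2.resize(im[y:y+h,x:x+w,::-1],(400,400),interpolation=cv2.INTER_CUBIC)
cv2.imwrite("pics/z2.png",np.hstack([z(t,165,110,80,80),z(s,170,185,80,80)]))
E
```

```text
{'clock': 4.7, 'pos': array([646.3, 143.4, 135.5]), 'rot': array([3.1386, 0.0041, 2.7557]), 'w': 35.5, 'shift_mm': array([256.5,  77. ,  74.7])}
```

View pics/z2.png

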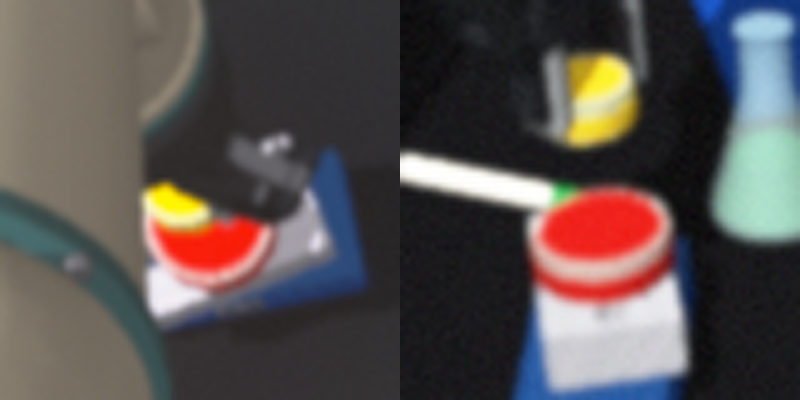

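```bash
python3 - <<'E'
from h import *
a=proj("side",[645,143,90]);b=proj("side",[646.7,143.3,142.4]);print(a,b,b-a, proj("side",[640,143,142.4])-b)
im=cv2.imread("pics/side0.png")
s=cv2.cvtColor(ctrl.get_image("side"),cv2.COLOR_RGB2BGR)
for i,(y0,y1) in((im,(212,236)),(s,(190,218))):
    m=cv2.inRange(cv2.cvtColor(i,cv2.COLOR_BGR2HSV),(22,130,100),(35,255,255))[y0:y1,195:225]
    p=np.argwhere(m);print(p[:,0].min()+y0,p[:,0].max()+y0,p[:,1].min()+195,p[:,1].max()+195)
E
```

```text
[210.03370974 223.97243054] [206.42644961 201.44756785] [ -3.60726014 -22.52486269] [3.33781632 0.20016984]
217 234 202 218
196 214 204 217
```

Request:
carry_out(deltas=[0,0,0,0.013,0.004,0,0.4,0,0,0,0.026,0.008,0,0.4,0,0,0,0.026,0.008,0,0.4,0,0,0,0.026,0.008,0,0.4,0,0,0,0.026,0.008,0,0.4,0,0,0,0.026,0.008,0,0.4,0,0,0,0.026,0.008,0,0.4,0,0,0,0.026,0.008,0,0.4,0,0,0,0.026,0.008,0,0.4,0,0,0,0.026,0.008,0,0.4,0,0,0,0.008,0.001,0.02,0.4,0,0,0,0,0,0,0.4])

```text
clock: 6.35
eef_pos: [434.4, 310.4, 111.5]
tool_rot: [-3.138, -0.003, 2.758]
force: [0.2, -0.3, -0.2]
width: 35.3
gripper_force: 59.9
```

```bash
python3 - <<'E'
from h import *
plan(438,311.4,60)
t=ctrl.get_image("top");s=ctrl.get_image("side")
z=lambda im,x,y,w,h:cv2.resize(im[y:y+h,x:x+w,::-1],(400,400),interpolation=cv2.INTER_CUBIC)
cv2.imwrite("pics/z3.png",np.hstack([z(t,90,200,100,100),z(s,250,235,120,120)]))
E
```

```text
{'clock': 6.35, 'pos': array([434.4, 310.4, 111.5]), 'rot': array([-3.1382e+00, -2.8000e-03,  2.7583e+00]), 'w': 35.3, 'shift_mm': array([-3.1,  2.4, 51.5])}
```

View pics/z3.png

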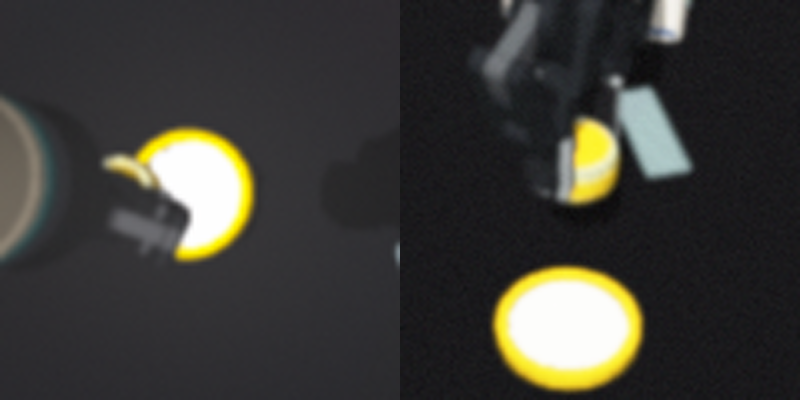

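The side crop shows the dish held level above the stand: right edge at about (316,283), bottom at row 296. In the top crop the fingers hide most of it.

```bash
python3 - <<'E'
from h import *
s=ctrl.get_image("side")
m=cv2.inRange(cv2.cvtColor(s,cv2.COLOR_RGB2HSV),(15,60,90),(40,255,255))[265:302,295:325]
print([(int(r+265),int(np.flatnonzero(m[r]).min()+295),int(np.flatnonzero(m[r]).max()+295)) for r in range(37) if m[r].any()])
th=np.linspace(0,2*np.pi,73)
def box(C):
    P=np.array([proj("side",[C[0]+19*np.cos(a),C[1]+19*np.sin(a),C[2]+h]) for a in th for h in(0,18)])
    return P.min(0).round(1),P.max(0).round(1)
for k in(0,5,10): 
    C=np.array([434.4,310.4,106.5])+k*np.array([-.927,.376,0]); print(k,box(C))
print(box([434.4,310.4,103]))
E
```

```text
[(270, 302, 307), (271, 302, 309), (272, 302, 310), (273, 301, 311), (274, 301, 311), (275, 301, 312), (276, 301, 312), (277, 302, 313), (278, 302, 313), (279, 302, 313), (280, 301, 314), (281, 301, 314), (282, 301, 314), (283, 301, 314), (284, 301, 314), (285, 302, 314), (286, 309, 314), (287, 308, 314), (288, 302, 313), (289, 301, 313), (290, 301, 313), (291, 300, 312), (292, 300, 311), (293, 300, 310), (294, 299, 308), (295, 300, 305)]
0 (array([291.4, 269.2]), array([316.2, 294.5]))
5 (array([294.2, 270.3]), array([319.1, 295.7]))
10 (array([296.9, 271.3]), array([322. , 296.9]))
(array([291.4, 270.9]), array([316.1, 296.2]))
```

Request:
carry_out(deltas=[0,0,0,-0.0031,0.0024,0.01,0.4,0,0,0,0,0,0.02,0.4,0,0,0,0,0,0.02,0.4,0,0,0,0,0,0.02,0.4,0,0,0,0,0,0.015,0.4,0,0,0,0,0,0.01,0.4,0,0,0,0,0,0,0.4,0,0,0,0,0,0,0.4])

```text
clock: 7.5
eef_pos: [441.3, 311.6, 18.2]
tool_rot: [3.141, 0.0, 2.756]
force: [-1.4, 0.4, 0.1]
width: 35.7
gripper_force: 59.9
```

```bash
python3 -c "
from h import *
plan(438,311.4,10)"
```

```text
{'clock': 7.5, 'pos': array([441.3, 311.6,  18.2]), 'rot': array([3.1408e+00, 4.0000e-04, 2.7558e+00]), 'w': 35.7, 'shift_mm': array([ 3. , -1.4,  8.2])}
```

Request:
carry_out(deltas=[0,0,0,0.003,-0.0014,0.002,0.4,0,0,0,0,0,0.003,0.4,0,0,0,0,0,0.002,0.4,0,0,0,0,0,0.001,0.4,0,0,0,0,0,0,0.4])

```text
clock: 8.12
eef_pos: [437.6, 311.2, 9.7]
tool_rot: [-3.142, -0.0, 2.756]
force: [-1.1, 0.6, -0.7]
width: 35.6
gripper_force: 59.9
```

Request:
carry_out(deltas=[0,0,0,0,0,0.001,0.4,0,0,0,0,0,0,0.4,0,0,0,0,0,0,0.4])

```text
clock: 8.5
eef_pos: [437.7, 311.2, 9.3]
tool_rot: [3.141, 0.0, 2.756]
force: [-0.9, -0.8, 5.6]
width: 35.4
gripper_force: 60.4
```

Request:
carry_out(deltas=[0,0,0,0,0,0,0,0,0,0,0,0,0,-0.3,0,0,0,0,0,0,-0.6,0,0,0,0,0,0,-1,0,0,0,0,0,-0.01,-1,0,0,0,0,0,-0.03,-1,0,0,0,0,0,-0.03,-1,0,0,0,0,0,-0.03,-1,0,0,0,-0.04,0,-0.02,-1,0,0,0,-0.04,0,0,-1,0,0,0,-0.04,0,0,-1,0,0,0,0,0,0,-1])

```text
clock: 10.0
eef_pos: [552.3, 263.2, 129.6]
tool_rot: [3.141, 0.004, 2.751]
force: [-0.6, 0.4, -0.5]
width: 85.3
gripper_force: 0.0
```

```bash
cat > look.py <<'E'
from h import *
import sys
I={n:cv2.cvtColor(ctrl.get_image(n),cv2.COLOR_RGB2BGR) for n in("top","side")}
k=sys.argv[1]
for n in I: cv2.imwrite(f"pics/{n}{k}.png",I[n])
H={n:cv2.cvtColor(I[n],cv2.COLOR_BGR2HSV) for n in I}
def comps(n,lo,hi,box,mn=8):
    x,y,w,h=box;N,L,st,ce=cv2.connectedComponentsWithStats(cv2.inRange(H[n][y:y+h,x:x+w],lo,hi))
    return [(st[i,:5]+[x,y,0,0,0],(ce[i]+[x,y]).round(1)) for i in range(1,N) if st[i,4]>=mn]
E
python3 - <<'E'
import sys;sys.argv=["",'1']
exec(open("look.py").read())
plan(648,145,120)
Y=((22,130,100),(35,255,255));R=((0,120,80),(8,255,255))
for n,b in(("top",(105,215,60,60)),("side",(270,295,60,65))):print(n,comps(n,*Y,b))
for n,b in(("top",(180,130,50,50)),("side",(188,215,45,45))):print(n,comps(n,*R,b))
z=lambda im,x,y,w,h:cv2.resize(im[y:y+h,x:x+w],(400,400),interpolation=cv2.INTER_CUBIC)
cv2.imwrite("pics/z4.png",np.hstack([z(I["top"],100,115,160,160),z(I["side"],180,200,150,150)]))
E
```

```text
{'clock': 10.1, 'pos': array([548.3, 265.9, 129. ]), 'rot': array([-3.1415e+00, -8.0000e-04,  2.7550e+00]), 'w': 85.1, 'shift_mm': array([-137.9,  -74.4,    8.9])}
top [(array([120, 232,  34,  34, 342]), array([136.1, 248.3])), (array([128, 242,  13,  13, 137]), array([134.2, 248. ]))]
side [(array([278, 315,  45,  37, 731]), array([300. , 331.9])), (array([291, 333,  19,   7,  54]), array([299.8, 336.9]))]
top [(array([196, 143,  22,  22, 375]), array([206.2, 153.5]))]
side [(array([215, 225,   5,  10,  37]), array([216.9, 229.2])), (array([204, 231,   4,   3,   8]), array([205.2, 231.9])), (array([196, 236,  12,   9,  24]), array([200.8, 241.2]))]
```

View pics/z4.png

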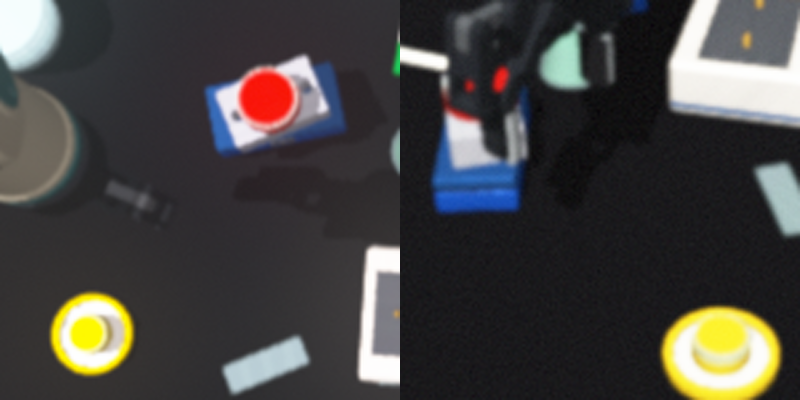

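The yellow dish lies in its stand (top crop (88,333)). The red dish is still centred on the block.

```bash
python3 - <<'E'
from h import *
print(onz("top",(134.2,248),22)-onz("top",(136.7,248.2),4))
r=onz("top",(206.2,153.5),78); print(r, tri((209.8,231.3),(206.2,153.5)))
plan(r[0],r[1],110,2.756)
E
```

```text
[ 0.01934996  0.09604298 18.        ]
[645.83957317 143.37979638  78.        ] (array([647.01377198, 144.20921081,  72.78192657]), np.float64(0.15988036381338763))
{'clock': 10.1, 'pos': array([548.3, 265.9, 129. ]), 'rot': array([-3.1415e+00, -8.0000e-04,  2.7550e+00]), 'w': 85.1, 'turn_deg': array([-0.01, -0.05, -0.06]), 'shift_mm': array([-136.4,  -76.8,   19. ])}
```

Request:
carry_out(deltas=[0,0,0,-0.023,-0.013,0,-1,0,0,0,-0.023,-0.013,0,-1,0,0,0,-0.023,-0.013,0,-1,0,0,0,-0.023,-0.013,0,-1,0,0,0,-0.022,-0.0125,0,-1,0,0,0,-0.022,-0.0123,0.02,-1,0,0,0,0,0,0.02,-1,0,0,0,0,0,0,-1,0,0,0,0,0,0,-1])

```text
clock: 11.22
eef_pos: [645.0, 145.9, 89.0]
tool_rot: [3.141, -0.001, 2.758]
force: [-0.3, 0.8, 0.7]
width: 85.4
gripper_force: 0.0
```

```bash
python3 -c "
from h import *
print(tri((210,229.4),(206.2,153.5)))
plan(645.8,143.4,61,2.756)"
```

```text
(array([646.16520176, 143.55763797,  77.05451388]), np.float64(0.19532300654282356))
{'clock': 11.22, 'pos': array([645. , 145.9,  89. ]), 'rot': array([ 3.1408e+00, -1.1000e-03,  2.7583e+00]), 'w': 85.4, 'turn_deg': array([ 0.05, -0.06,  0.13]), 'shift_mm': array([-1.7, -2. , 28. ])}
```

Request:
carry_out(deltas=[0,0,0,-0.0017,-0.002,0.008,-1,0,0,0,0,0,0.01,-1,0,0,0,0,0,0.01,-1,0,0,0,0,0,0,-0.6,0,0,0,0,0,0,-0.45,0,0,0,0,0,0,-0.3,0,0,0,0,0,0,-0.1,0,0,0,0,0,0,0,0,0,0,0,0,0,0])

```text
clock: 12.35
eef_pos: [647.3, 141.4, 61.7]
tool_rot: [3.141, 0.001, 2.756]
force: [-1.2, 0.3, 6.3]
width: 53.6
gripper_force: 63.4
```

Request:
carry_out(deltas=[0,0,0,0,0,-0.003,0,0,0,0,0,0,-0.01,0,0,0,0,0,0,-0.02,0,0,0,0,0,0,-0.03,0,0,0,0,0,0,-0.03,0,0,0,0,0,0,0,0,0,0,0,0,0,0,0])

```text
clock: 13.22
eef_pos: [646.4, 141.2, 153.9]
tool_rot: [-3.141, -0.0, 2.756]
force: [-0.6, 0.3, -0.4]
width: 53.8
gripper_force: 63.1
```

```bash
python3 - <<'E'
import sys;sys.argv=["",'2']
exec(open("look.py").read())
plan(445.7,-319.2,155)
z=lambda im,x,y,w,h:cv2.resize(im[y:y+h,x:x+w],(400,400),interpolation=cv2.INTER_CUBIC)
cv2.imwrite("pics/z5.png",np.hstack([z(I["top"],165,110,80,80),z(I["side"],160,170,120,120)]))
E
```

```text
{'clock': 13.32, 'pos': array([645.9, 141.1, 152.8]), 'rot': array([-3.1404e+00, -1.8000e-03,  2.7558e+00]), 'w': 53.5, 'shift_mm': array([  12.3, -501.8,   -1.6])}
```

View pics/z5.png

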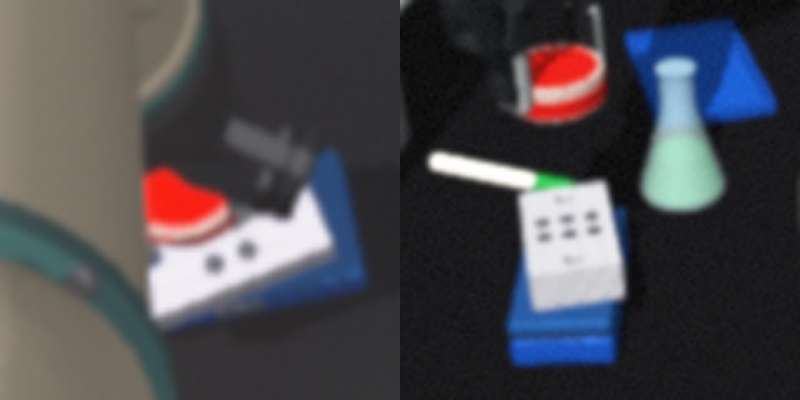

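The red dish is held level at (560,85) in the side crop; the block is free and its six wells are visible at (570,228).

Request:
carry_out(deltas=[0,0,0,0.001,-0.02,0,0,0,0,0,0.001,-0.04,0,0,0,0,0,0.001,-0.045,0,0,0,0,0,0.001,-0.05,0,0,0,0,0,0.001,-0.05,0,0,0,0,0,0.001,-0.05,0,0,0,0,0,0.001,-0.05,0,0,0,0,0,0.001,-0.05,0,0,0,0,0,0.001,-0.05,0,0,0,0,0,0.001,-0.045,0,0,0,0,0,0.001,-0.03,0,0,0,0,0,0.001,-0.02,0,0])

```text
clock: 14.82
eef_pos: [444.3, -320.0, 153.3]
tool_rot: [-3.141, -0.002, 2.752]
force: [0.9, 0.9, -1.1]
width: 53.8
gripper_force: 63.1
```

Request:
carry_out(deltas=[0,0,0,0,0,0,0,0,0,0,0,0,0,0,0,0,0,0,0,0,0])

```text
clock: 15.2
eef_pos: [447.9, -316.2, 153.7]
tool_rot: [3.141, -0.0, 2.758]
force: [0.5, -0.6, -0.2]
width: 53.5
gripper_force: 63.1
```

```bash
python3 - <<'E'
import sys;sys.argv=["",'3']
exec(open("look.py").read())
plan(445.7,-319.2,40,2.756)
R=((0,120,80),(8,255,255))
for n,b in(("top",(370,200,80,80)),("side",(300,80,60,105))):print(n,comps(n,*R,b))
z=lambda im,x,y,w,h:cv2.resize(im[y:y+h,x:x+w],(400,400),interpolation=cv2.INTER_CUBIC)
cv2.imwrite("pics/z6.png",np.hstack([z(I["top"],360,200,100,100),z(I["side"],280,100,100,100)]))
E
```

```text
{'clock': 15.3, 'pos': array([ 447.9, -316.5,  153.8]), 'rot': array([ 3.1412e+00, -1.0000e-04,  2.7575e+00]), 'w': 53.6, 'turn_deg': array([ 0.02, -0.01,  0.09]), 'shift_mm': array([  1. ,  -3.3, 113.8])}
top [(array([387, 228,  38,  41, 266]), array([400.3, 250.8])), (array([419, 242,  21,  16, 188]), array([428.2, 250.5])), (array([415, 244,   3,   9,   9]), array([415.8, 248. ]))]
side [(array([327, 113,  11,   7,  62]), array([331.9, 116.1])), (array([326, 121,  14,   7,  65]), array([332.5, 124.5])), (array([311, 162,  33,  17, 193]), array([326.4, 170.6]))]
```

View pics/z6.png

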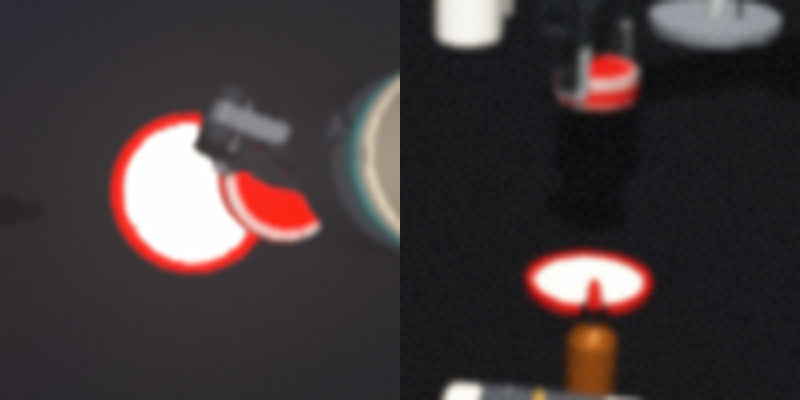

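The red dish is held level above its stand; in the side view its right edge is at column 340 and its bottom at about row 127.

```bash
python3 - <<'E'
from h import *
th=np.linspace(0,2*np.pi,73)
for n in("side","top"):
  for k in(0,5):
    C=np.array([447.9,-316.5,151])+k*np.array([-.927,.376,0])
    P=np.array([proj(n,[C[0]+28*np.cos(a),C[1]+28*np.sin(a),C[2]+h]) for a in th for h in(0,20)]);print(n,k,P.min(0).round(1),P.max(0).round(1))
E
```

```text
side 0 [318.2 112.4] [338.6 125.9]
side 5 [319.8 112.7] [340.3 126.3]
top 0 [413.8 229.8] [445.5 258.5]
top 5 [412.9 232.1] [444.6 260.8]
```

Request:
carry_out(deltas=[0,0,0,-0.002,-0.0033,0.01,0,0,0,0,0,0,0.02,0,0,0,0,0,0,0.03,0,0,0,0,0,0,0.03,0,0,0,0,0,0,0.02,0,0,0,0,0,0,0.014,0,0,0,0,0,0,0.01,0,0,0,0,0,0,0,0,0,0,0,0,0,0,0])

```text
clock: 16.42
eef_pos: [448.5, -321.6, 20.3]
tool_rot: [-3.141, 0.001, 2.756]
force: [0.0, -0.1, -0.4]
width: 53.7
gripper_force: 63.1
```

```bash
python3 -c "
from h import *
plan(448.5,-320.3,8,2.756)"
```

```text
{'clock': 16.43, 'pos': array([ 448.5, -321.6,   20.3]), 'rot': array([-3.1414e+00,  1.0000e-03,  2.7557e+00]), 'w': 53.7, 'turn_deg': array([-0.01,  0.06, -0.01]), 'shift_mm': array([ 0.5,  1.2, 12.3])}
```

Request:
carry_out(deltas=[0,0,0,0,0.001,0.004,0,0,0,0,0,0,0.003,0,0,0,0,0,0,0.002,0,0,0,0,0,0,0.001,0,0,0,0,0,0,0.001,0,0,0,0,0,0,0,0])

```text
clock: 17.18
eef_pos: [448.4, -320.4, 8.7]
tool_rot: [3.142, -0.0, 2.756]
force: [0.5, 0.3, -1.6]
width: 54.0
gripper_force: 63.1
```

Request:
carry_out(deltas=[0,0,0,0,0,0.001,0,0,0,0,0,0,0.001,0,0,0,0,0,0,0,0])

```text
clock: 17.55
eef_pos: [448.5, -320.5, 7.6]
tool_rot: [-3.141, 0.0, 2.756]
force: [-1.9, 0.2, 6.8]
width: 53.4
gripper_force: 63.9
```

Contact; release and back off, raising toward the pile.

Request:
carry_out(deltas=[0,0,0,0,0,0,-0.4,0,0,0,0,0,0,-0.6,0,0,0,0,0,0,-0.8,0,0,0,0,0,0,-1,0,0,0,0,0,-0.01,-1,0,0,0,0,0,-0.03,-1,0,0,0,0,0,-0.04,-1,0,0,0,0,0,-0.05,-1,0,0,0,0,0.02,-0.03,-1,0,0,0,0,0.05,0,-1,0,0,0,0,0.06,0,-1,0,0,0,0,0.06,0,-1])

```text
clock: 19.05
eef_pos: [520.6, -143.0, 167.8]
tool_rot: [3.141, 0.001, 2.755]
force: [0.4, -0.2, 0.4]
width: 85.4
gripper_force: 0.0
```

```bash
python3 - <<'E'
import sys;sys.argv=["",'4']
exec(open("look.py").read())
plan(645,143,150)
R=((0,120,80),(8,255,255))
print(comps("top",*R,(380,220,60,60)))
W=((0,0,150),(180,70,255))
b=[("top",(175,125,65,55)),("side",(185,215,50,55))]
for n,bb in b:print(n,comps(n,*W,bb,20))
z=lambda im,x,y,w,h:cv2.resize(im[y:y+h,x:x+w],(400,400),interpolation=cv2.INTER_CUBIC)
cv2.imwrite("pics/z7.png",np.hstack([z(I["top"],175,120,70,70),z(I["side"],180,215,70,70)]))
E
```

```text
{'clock': 19.15, 'pos': array([ 523.2, -135.2,  167.6]), 'rot': array([3.1359e+00, 1.0000e-03, 2.7681e+00]), 'w': 85.6, 'shift_mm': array([-11.9, 303.4,  19.3])}
[]
top [(array([187, 137,  45,  37, 956]), array([208.5, 155.2]))]
side [(array([ 185,  219,   42,   44, 1076]), array([209.3, 241.7]))]
```

View pics/z7.png

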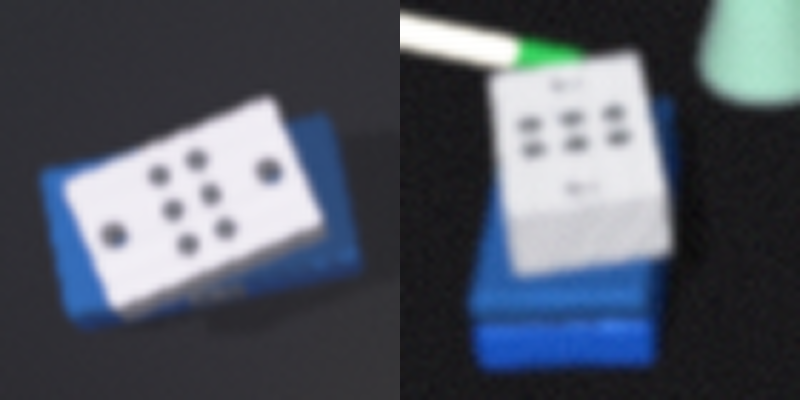

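The block is clear now. In the top crop its holes are at (114,235) and (269,170), with six wells between; in the side crop the holes are at (566,86) and (575,188).

```bash
cat > blk.py <<'E'
from h import *
t=cv2.imread("pics/top4.png");s=cv2.imread("pics/side4.png")
def dark(im,p,r):
    g=255-cv2.cvtColor(im,cv2.COLOR_BGR2GRAY).astype(float); x,y=map(round,p)
    w=g[y-r:y+r+1,x-r:x+r+1]; w=np.clip(w-(w.min()+.35*(w.max()-w.min())),0,None)
    yy,xx=np.mgrid[y-r:y+r+1,x-r:x+r+1]; return np.array([(w*xx).sum(),(w*yy).sum()])/w.sum()
T=[dark(t,p,4) for p in((195,161.1),(222.1,149.75))]
S=[dark(s,p,3) for p in((210.6,247.9),(209,230))]
for a,b in zip(T,S): print(a,b,tri(b,a))
P=[onz("top",p,58) for p in T]; d=P[0]-P[1]
print("block c",(P[0]+P[1])/2,"sep",np.linalg.norm(d),"ydir deg",np.degrees(np.arctan2(d[1],d[0])))
# top quad & box outline
m=cv2.inRange(cv2.cvtColor(t,cv2.COLOR_BGR2HSV),(0,0,150),(180,60,255))[125:185,175:245]
c=max(cv2.findContours(m,0,cv2.CHAIN_APPROX_NONE)[0],key=cv2.contourArea)[:,0]+[175,125]
print("quad",cv2.minAreaRect(np.array([onz("top",p,58)[:2] for p in c],np.float32)))
h=cv2.cvtColor(t,cv2.COLOR_BGR2HSV); m=(cv2.inRange(h,(100,110,40),(125,255,255))|cv2.inRange(h,(0,0,110),(180,60,255)))[125:190,172:250]
c=max(cv2.findContours(m,0,cv2.CHAIN_APPROX_NONE)[0],key=cv2.contourArea)[:,0]+[172,125]
print("box",cv2.minAreaRect(np.array([onz("top",p,32)[:2] for p in c],np.float32)))
plan(645,143,150,)
E
python3 blk.py
```

```text
[194.52820665 160.81235154] [210.99420443 248.39515279] (array([635.69123823, 173.66244675,  52.68694964]), np.float64(1.9054591765131352))
[221.85711061 149.38194131] [207.53719447 229.47290117] (array([663.15816014, 112.47515617,  53.64959983]), np.float64(3.0404221066894155))
block c [647.04334304 141.98970266  58.        ] sep 66.5805287103108 ydir deg 113.90973350078313
quad ((647.414794921875, 141.35574340820312), (57.860572814941406, 89.54788970947266), 23.75248908996582)
box ((650.6949462890625, 143.99021911621094), (79.68144226074219, 123.21965026855469), 12.677746772766113)
{'clock': 19.15, 'pos': array([ 523.2, -135.2,  167.6]), 'rot': array([3.1359e+00, 1.0000e-03, 2.7681e+00]), 'w': 85.6, 'shift_mm': array([-11.9, 303.4,  19.3])}
```

```bash
python3 -c "
from h import *
plan(647.1,141.8,160,1.988)"
```

```text
{'clock': 19.15, 'pos': array([ 523.2, -135.2,  167.6]), 'rot': array([3.1359e+00, 1.0000e-03, 2.7681e+00]), 'w': 85.6, 'turn_deg': array([ 0.33, -0.07, 44.7 ]), 'shift_mm': array([203.1, 225.6,   7.6])}
```

Request:
carry_out(deltas=[0,0,8.8,0,0,0,-1,0,0,8.8,0,0,0,-1,0,0,8.8,0,0,0,-1,0,0,8.8,0,0,0,-1,0,0,8.8,0,0,0,-1,0,0,0,0.029,0.032,0,-1,0,0,0,0.029,0.032,0,-1,0,0,0,0.029,0.032,0,-1,0,0,0,0.029,0.032,0,-1,0,0,0,0.029,0.032,0,-1,0,0,0,0.029,0.032,0,-1,0,0,0,0,0,0,-1])

```text
clock: 20.65
eef_pos: [625.7, 97.8, 167.0]
tool_rot: [3.139, -0.003, 1.995]
force: [0.5, -0.6, -0.6]
width: 85.5
gripper_force: 0.0
```

Request:
carry_out(deltas=[0,0,0,0,0,0,-1,0,0,0,0,0,0,-1])

```text
clock: 20.9
eef_pos: [624.7, 90.5, 167.1]
tool_rot: [-3.141, 0.001, 1.985]
force: [0.2, -0.1, 0.2]
width: 85.1
gripper_force: 0.0
```

```bash
python3 -c "
from h import *
plan(647.1,141.8,70,1.988)"
```

```text
{'clock': 20.9, 'pos': array([624.7,  90.5, 167.1]), 'rot': array([-3.1411e+00,  7.0000e-04,  1.9855e+00]), 'w': 85.1, 'turn_deg': array([-0.03,  0.04, -0.15]), 'shift_mm': array([37.8, 41.3, 97.1])}
```

Request:
carry_out(deltas=[0,0,0,0.019,0.02,0,-1,0,0,0,0.0188,0.0213,0,-1,0,0,0,0,0,0.03,-1,0,0,0,0,0,0.03,-1,0,0,0,0,0,0.02,-1,0,0,0,0,0,0.015,-1,0,0,0,0,0,0,-1,0,0,0,0,0,0,-1])

```text
clock: 21.9
eef_pos: [648.2, 143.8, 72.7]
tool_rot: [3.14, 0.0, 1.988]
force: [-0.5, 0.3, 0.5]
width: 85.6
gripper_force: 0.0
```

```bash
python3 -c "
from h import *
plan(647.1,141.8,36,1.988)"
```

```text
{'clock': 21.9, 'pos': array([648.2, 143.8,  72.7]), 'rot': array([3.1400e+00, 3.0000e-04, 1.9876e+00]), 'w': 85.6, 'turn_deg': array([ 0.09,  0.02, -0.02]), 'shift_mm': array([-1.3, -1.8, 36.7])}
```

Request:
carry_out(deltas=[0,0,0,-0.0013,-0.0018,0.01,-1,0,0,0,0,0,0.015,-1,0,0,0,0,0,0.01,-1,0,0,0,0,0,0.002,-0.5,0,0,0,0,0,0,-0.35,0,0,0,0,0,0,-0.25,0,0,0,0,0,0,-0.1,0,0,0,0,0,0,0,0,0,0,0,0,0,0])

```text
clock: 23.02
eef_pos: [646.7, 141.9, 35.3]
tool_rot: [3.141, 0.0, 1.988]
force: [-1.4, 0.4, 3.8]
width: 53.0
gripper_force: 64.8
```

Request:
carry_out(deltas=[0,0,0,0,0,-0.004,0,0,0,0,0,0,-0.01,0,0,0,0,0,0,-0.02,0,0,0,0,0,0,-0.03,0,0,0,0,0,0,-0.03,0,0,0,0,0,0,-0.016,0,0,0,5.3,0,0,0,0,0,0,5.3,0,0,0,0,0,0,5.3,0,0,0,0,0,0,5.3,0,0,0,0,0,0,5.2,0,0,0,0,0,0,0,0,0,0,0])

```text
clock: 24.52
eef_pos: [646.1, 142.0, 144.8]
tool_rot: [-3.141, 0.0, 1.528]
force: [0.2, -0.3, -2.2]
width: 52.8
gripper_force: 64.2
```

```bash
python3 -c "
from h import *
plan(455.5,-7.2,130,1.527)"
```

```text
{'clock': 24.52, 'pos': array([646.1, 142. , 144.8]), 'rot': array([-3.1411e+00,  2.0000e-04,  1.5282e+00]), 'w': 52.8, 'turn_deg': array([-0.03,  0.01,  0.07]), 'shift_mm': array([-157.4, -183.8,   14.8])}
```

Request:
carry_out(deltas=[0,0,0,-0.01,-0.011,0,0,0,0,0,-0.02,-0.024,0,0,0,0,0,-0.02,-0.024,0,0,0,0,0,-0.02,-0.024,0,0,0,0,0,-0.02,-0.024,0,0,0,0,0,-0.02,-0.024,0,0,0,0,0,-0.02,-0.024,0,0,0,0,0,-0.017,-0.018,0,0,0,0,0,-0.01,-0.011,0,0,0,0,0,0,0,0,0,0,0,0,0,0,0,0])

```text
clock: 25.9
eef_pos: [457.0, -6.2, 145.0]
tool_rot: [3.14, -0.0, 1.528]
force: [-0.0, 0.0, -2.9]
width: 53.0
gripper_force: 64.3
```

```bash
python3 - <<'E'
import sys;sys.argv=["",'5']
exec(open("look.py").read())
plan(455.5,-7.2,100,1.527)
z=lambda im,x,y,w,h:cv2.resize(im[y:y+h,x:x+w],(400,400),interpolation=cv2.INTER_CUBIC)
cv2.imwrite("pics/z8.png",np.hstack([z(I["top"],230,195,90,90),z(I["side"],265,155,90,90)]))
E
```

```text
{'clock': 26.0, 'pos': array([456.7,  -6.2, 144.8]), 'rot': array([ 3.1407e+00, -3.0000e-04,  1.5287e+00]), 'w': 52.7, 'turn_deg': array([ 0.05, -0.02,  0.1 ]), 'shift_mm': array([-1.1, -1.1, 44.8])}
```

View pics/z8.png

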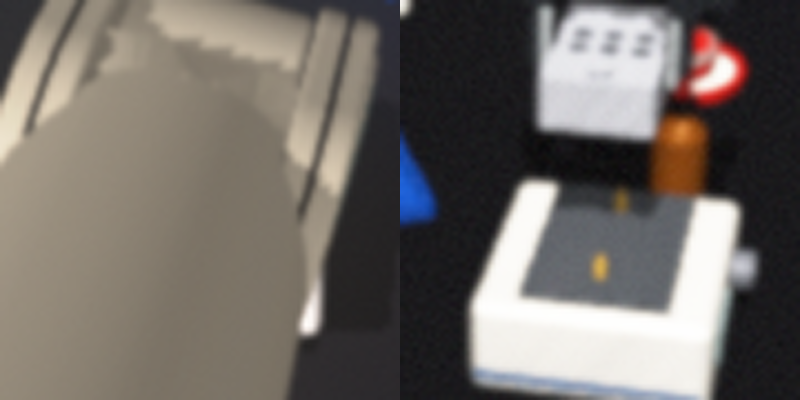

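The block hangs level over the heater: front lower corners at (538,130) and (660,138) in the side crop, near hole at (600,75), with the studs in the open below.

```bash
python3 - <<'E'
from h import *
y=np.array([.044,.999,0]);x=np.array([.999,-.044,0]);c=np.array([456.7,-6.2,0])
f=lambda X:((proj("side",X)-[265,155])*400/90+[400,0]).round(1)
for s in(-1,1):
  print("topcorner",s,f(c+y*44+x*27*s+[0,0,167.5]),"bot",f(c+y*44+x*27*s+[0,0,141.5]))
print("hole",f(c+y*33+[0,0,167.5]),"wells mid",f(c+[0,0,167.5]), "1mm x",f(c+x+y*33+[0,0,167.5]),"1mm y",f(c+y*34+[0,0,167.5]))
for X in([456.995,26.165,57.5],[454.06,-40.48,58.6]):print(f(X))
E
```

```text
topcorner -1 [657.3  83. ] bot [655. 133.]
topcorner 1 [541.5  72.4] bot [541.  122.1]
hole [602.9  67.3] wells mid [613.8  37.7] 1mm x [600.7  67.1] 1mm y [602.5  68.3]
[599.5 266.4]
[619.9 198.3]
```

```bash
python3 - <<'E'
from h import *
print("yellow",onz("top",(134.2,248),22),"tcp 437.7 311.2")
t=cv2.imread("pics/top5.png");h=cv2.cvtColor(t,cv2.COLOR_BGR2HSV)
N,L,st,ce=cv2.connectedComponentsWithStats(cv2.inRange(h,(0,120,80),(8,255,255))[220:280,370:445])
print("red top5",[(st[i]+[370,220,0,0,0],ce[i]+[370,220]) for i in range(1,N) if st[i,4]>20])
# studs in top0: brassness-weighted centroid
t=cv2.imread("pics/top0.png").astype(float); b=t[:,:,2]-t[:,:,0]
for p in((258,240),(288,242)):
    w=np.clip(b[p[1]-4:p[1]+5,p[0]-4:p[0]+5]-10,0,None);yy,xx=np.mgrid[p[1]-4:p[1]+5,p[0]-4:p[0]+5]
    q=((w*xx).sum()/w.sum(),(w*yy).sum()/w.sum());print(q,onz("top",q,61)[:2])
E
```

```text
yellow [437.28592181 310.64349817  22.        ] tcp 437.7 311.2
red top5 [(array([387, 228,  41,  40, 346]), array([407.23699422, 247.82947977])), (array([401, 237,  20,  21, 336]), array([410.35714286, 246.86607143]))]
(np.float64(258.46902654867256), np.float64(240.08185840707964)) [456.81080095  25.63932779]
(np.float64(288.56666666666666), np.float64(241.79375)) [453.75332681 -40.60156567]
```

Request:
carry_out(deltas=[0,0,0.2,-0.0007,-0.0009,0.01,0,0,0,0,0,0,0.02,0,0,0,0,0,0,0.02,0,0,0,0,0,0,0.01,0,0,0,0,0,0,0.005,0,0,0,0,0,0,0,0,0,0,0,0,0,0,0])

```text
clock: 26.88
eef_pos: [455.1, -7.6, 80.2]
tool_rot: [3.141, -0.0, 1.524]
force: [-0.6, -0.2, -2.5]
width: 53.2
gripper_force: 64.2
```

```bash
python3 -c "
from h import *
plan(455.7,-7.1,72,1.525)
cv2.imwrite('pics/z9.png',cv2.resize(ctrl.get_image('side')[165:255,265:355,::-1],(540,540),interpolation=2))"
```

```text
{'clock': 26.88, 'pos': array([455.1,  -7.6,  80.2]), 'rot': array([ 3.1406e+00, -1.0000e-04,  1.5235e+00]), 'w': 53.2, 'turn_deg': array([ 0.06, -0.  , -0.08]), 'shift_mm': array([0.6, 0.5, 8.2])}
```

View pics/z9.png

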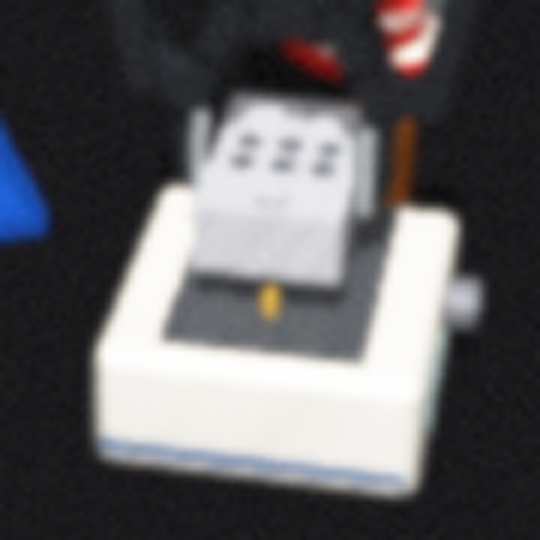

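The near hole (270,200) lines up with the near stud (270,300) in this view; lowering.

Request:
carry_out(deltas=[0,0,0,0.0005,0.0005,0.003,0,0,0,0,0,0,0.003,0,0,0,0,0,0,0.003,0,0,0,0,0,0,0.002,0,0,0,0,0,0,0.002,0,0,0,0,0,0,0,0,0,0,0,0,0,0,0])

```text
clock: 27.8
eef_pos: [455.3, -7.1, 66.8]
tool_rot: [3.142, -0.0, 1.524]
force: [-0.5, 0.2, -2.7]
width: 52.8
gripper_force: 64.2
```

Below stud-tip level with no contact force; continuing.

Request:
carry_out(deltas=[0,0,0,0,0,0.002,0,0,0,0,0,0,0.002,0,0,0,0,0,0,0.002,0,0,0,0,0,0,0.001,0,0,0,0,0,0,0.001,0,0,0,0,0,0,0,0,0,0,0,0,0,0,0])

```text
clock: 28.68
eef_pos: [455.3, -7.2, 58.8]
tool_rot: [3.142, 0.0, 1.524]
force: [0.7, 0.3, -2.7]
width: 52.9
gripper_force: 64.2
```

Request:
carry_out(deltas=[0,0,0,0,0,0.001,0,0,0,0,0,0,0.001,0,0,0,0,0,0,0,0,0,0,0,0,0,0,0])

```text
clock: 29.18
eef_pos: [455.4, -7.1, 58.2]
tool_rot: [3.141, -0.001, 1.523]
force: [-1.2, 1.0, 15.2]
width: 52.8
gripper_force: 66.5
```

Request:
carry_out(deltas=[0,0,0,0,0,0,-0.4,0,0,0,0,0,0,-0.6,0,0,0,0,0,0,-1,0,0,0,0,0,0,-1,0,0,0,0,0,-0.01,-1,0,0,0,0,0,-0.03,-1,0,0,0,0,0,-0.04,-1,0,0,0,0,0,-0.04,-1,0,0,0,0,0,-0.01,-1,0,0,0,0,0,0,-1])

```text
clock: 30.42
eef_pos: [455.4, -6.9, 187.3]
tool_rot: [3.14, -0.001, 1.524]
force: [-0.3, -0.4, 0.3]
width: 85.2
gripper_force: 0.0
```

```bash
python3 - <<'E'
import sys;sys.argv=["",'6']
exec(open("look.py").read())
plan(650,143,160)
for n,(x,y,w,h) in(("top",(172,125,80,65)),("side",(185,235,50,55))):
    m=cv2.inRange(H[n],(100,100,40),(125,255,255))[y:y+h,x:x+w]
    c=max(cv2.findContours(m,0,cv2.CHAIN_APPROX_NONE)[0],key=cv2.contourArea)[:,0]+[x,y]
    ap=cv2.approxPolyDP(c.reshape(-1,1,2).astype(np.int32),4,True)[:,0]
    print(n,ap.tolist(),cv2.minAreaRect(np.array([onz(n,p,32)[:2] for p in c],np.float32)))
z=lambda im,x,y,w,h:cv2.resize(im[y:y+h,x:x+w],(400,400),interpolation=cv2.INTER_CUBIC)
cv2.imwrite("pics/z10.png",np.hstack([z(I["top"],170,115,80,80),z(I["side"],180,190,170,170)]))
E
```

```text
{'clock': 30.52, 'pos': array([454.5,  -6.9, 186. ]), 'rot': array([-3.1398,  0.    ,  1.5238]), 'w': 85.3, 'shift_mm': array([159. , 188.3,  25.6])}
top [[233, 141], [182, 149], [186, 175], [237, 168]] ((646.01025390625, 142.19412231445312), (72.89073944091797, 125.52197265625), 12.953993797302246)
side [[198, 235], [192, 278], [224, 279], [228, 235]] ((642.0375366210938, 170.92384338378906), (70.19514465332031, 148.34461975097656), 12.989721298217773)
```

View pics/z10.png

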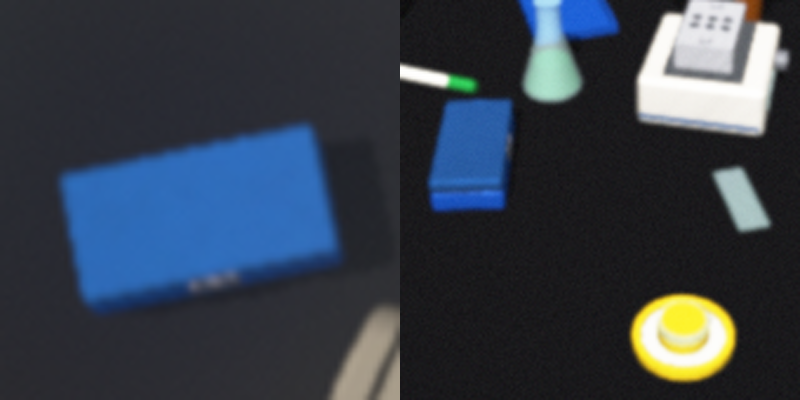

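The block sits flush on the heater and the yellow dish is still in its stand. The box alone remains, lid corners in the top crop at about (62,175), (310,125), (337,243) and (85,293).

```bash
python3 - <<'E'
from h import *
T=[(182.4,150),(232,140),(237.4,163.6),(187,173.6)]
S=[(193.6,268.6),(200,232.5),(227.6,232.5),(223.8,269.5)]
for a,b in zip(T,S): print(tri(b,a))
P=np.array([onz("top",p,32) for p in T]);print(P[:,:2].round(1),P.mean(0))
for i,j in((0,1),(3,2),(0,3),(1,2)):
    d=P[i]-P[j];print(i,j,np.hypot(*d[:2]),np.degrees(np.arctan2(d[1],d[0])))
print("red",onz("top",(410.36,246.87),24)-onz("top",(407.3,247.8),4))
# tray: edges, rim at 10
t=cv2.imread("pics/top0.png");h=cv2.cvtColor(t,cv2.COLOR_BGR2HSV)
m=cv2.inRange(h,(100,160,110),(125,255,255))[125:200,295:380]
c=max(cv2.findContours(m,0,cv2.CHAIN_APPROX_NONE)[0],key=cv2.contourArea)[:,0]+[295,125]
print(cv2.minAreaRect(np.array([onz("top",p,10)[:2] for p in c],np.float32)),cv2.boxPoints(cv2.minAreaRect(c.astype(np.float32))))
s=cv2.imread("pics/side0.png")
a=cv2.resize(t[120:205,290:390],(400,340),interpolation=2);b=cv2.resize(s[165:215,220:280],(400,333),interpolation=2)
o=np.zeros((340,800,3),np.uint8);o[:,:400]=a;o[:333,400:]=b;cv2.imwrite("pics/z11.png",o)
E
```

```text
(array([665.37583608, 207.57054962,  24.86215553]), np.float64(1.9462126435893068))
(array([691.14894956,  92.32463349,  28.97830116]), np.float64(1.410509167873334))
(array([633.95316376,  78.39768462,  26.40180711]), np.float64(2.272019613784526))
(array([608.83682074, 195.45298549,  21.01148192]), np.float64(4.834459261273664))
[[664.6 206.3]
 [689.6  91.8]
 [633.9  78.1]
 [609.1 193.7]] [649.3036035  142.49054271  32.        ]
0 1 117.14551717158646 102.33546107831623
3 2 118.22172512677542 102.07845973438546
0 3 56.846125344431925 12.75986345282674
1 2 57.39435235656428 13.829147278288698
red [ 1.62919826 -1.10530705 20.        ]
((643.031494140625, -154.28526306152344), (96.33516693115234, 152.0177764892578), 26.59547233581543) [[299.00003 159.00003]
 [355.80002 130.60004]
 [374.00003 167.00003]
 [317.20004 195.40002]]
```

View pics/z11.png

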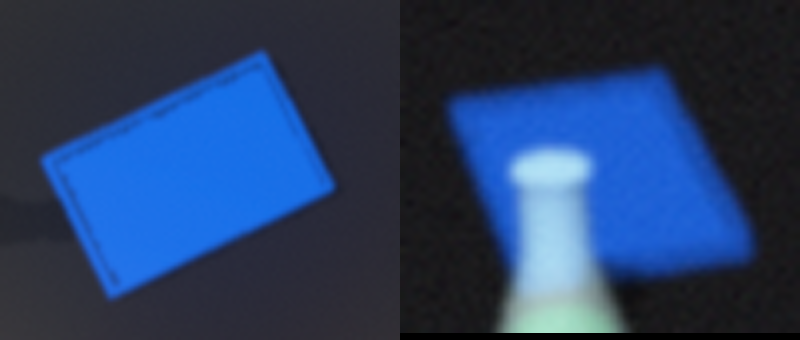

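```bash
python3 -c "
from h import *
plan(649.6,142.8,150,1.789)"
```

```text
{'clock': 30.52, 'pos': array([454.5,  -6.9, 186. ]), 'rot': array([-3.1398,  0.    ,  1.5238]), 'w': 85.3, 'turn_deg': array([-1.00e-01, -1.00e-02, -1.52e+01]), 'shift_mm': array([104. , 222.9,  36. ])}
```

The tray lies open with corners at about (299,159), (356,131), (374,167) and (317,195) in the top view; its yaw is about 26.6°.

Request:
carry_out(deltas=[0,0,-7.6,0,0,0,-1,0,0,-7.6,0,0,0,-1,0,0,0,0.013,0.028,0,-1,0,0,0,0.013,0.028,0,-1,0,0,0,0.013,0.028,0,-1,0,0,0,0.013,0.028,0,-1,0,0,0,0.013,0.028,0,-1,0,0,0,0.013,0.028,0,-1,0,0,0,0.013,0.028,0.01,-1,0,0,0,0.013,0.027,0.03,-1,0,0,0,0,0,0.03,-1,0,0,0,0,0,0,-1])

```text
clock: 32.02
eef_pos: [647.3, 142.1, 112.2]
tool_rot: [-3.133, -0.0, 1.789]
force: [0.5, 0.5, 1.1]
width: 85.0
gripper_force: 0.0
```

Request:
carry_out(deltas=[0,0,0,0,0,0.02,-1,0,0,0,0,0,0.02,-1,0,0,0,0,0,0,-1,0,0,0,0,0,0,-1])

```text
clock: 32.52
eef_pos: [650.8, 142.6, 77.1]
tool_rot: [3.141, 0.0, 1.789]
force: [0.3, 0.3, 0.2]
width: 85.0
gripper_force: 0.0
```

```bash
python3 -c "
from h import *
plan(649.6,142.8,7,1.789)"
```

```text
{'clock': 32.52, 'pos': array([650.8, 142.6,  77.1]), 'rot': array([3.1410e+00, 1.0000e-04, 1.7887e+00]), 'w': 85.0, 'turn_deg': array([ 0.04,  0.  , -0.02]), 'shift_mm': array([ 0.5, -1.1, 70.1])}
```

Request:
carry_out(deltas=[0,0,0,0,-0.001,0.02,-1,0,0,0,0,0,0.02,-1,0,0,0,0,0,0.015,-1,0,0,0,0,0,0.01,-1,0,0,0,0,0,0.005,-1,0,0,0,0,0,0,-1,0,0,0,0,0,0,-0.6,0,0,0,0,0,0,-0.5,0,0,0,0,0,0,-0.4,0,0,0,0,0,0,-0.2,0,0,0,0,0,0,0])

```text
clock: 33.9
eef_pos: [649.5, 142.5, 7.7]
tool_rot: [3.142, -0.0, 1.789]
force: [-2.0, -0.8, 6.0]
width: 60.6
gripper_force: 63.4
```

Gripped at 60.6 mm. Lifting, and turning for the tray.

Request:
carry_out(deltas=[0,0,0,0,0,-0.005,0,0,0,0,0,0,-0.015,0,0,0,0,0,0,-0.025,0,0,0,0,0,0,-0.03,0,0,0,0,0,0,-0.03,0,0,0,0,0,0,-0.025,0,0,0,0,0,0,-0.015,0,0,0,-5,0,0,0,0,0,0,-5,0,0,0,0,0,0,-4.1,0,0,0,0,0,0,0,0,0,0,0,0,0,0,0,0,0,0])

```text
clock: 35.4
eef_pos: [649.3, 142.3, 151.7]
tool_rot: [-3.141, -0.0, 2.034]
force: [-0.0, -0.4, -3.2]
width: 60.9
gripper_force: 65.9
```

```bash
python3 -c "
from h import *
plan(643.4,-154,100,2.035)"
```

```text
{'clock': 35.4, 'pos': array([649.3, 142.3, 151.7]), 'rot': array([-3.1412, -0.    ,  2.0337]), 'w': 60.9, 'turn_deg': array([-0.02, -0.  , -0.08]), 'shift_mm': array([-262.3, -138. ,   51.7])}
```

Request:
carry_out(deltas=[0,0,0,-0.012,-0.006,0,0,0,0,0,-0.025,-0.013,0,0,0,0,0,-0.025,-0.013,0,0,0,0,0,-0.025,-0.013,0,0,0,0,0,-0.025,-0.013,0,0,0,0,0,-0.025,-0.013,0,0,0,0,0,-0.025,-0.013,0,0,0,0,0,-0.025,-0.013,0,0,0,0,0,-0.025,-0.013,0,0,0,0,0,-0.025,-0.013,0,0,0,0,0,-0.015,-0.009,0,0,0,0,0,-0.01,-0.006,0.01,0])

```text
clock: 36.9
eef_pos: [643.7, -155.2, 142.2]
tool_rot: [3.14, 0.001, 2.034]
force: [0.5, -0.1, -3.4]
width: 60.8
gripper_force: 65.9
```

Request:
carry_out(deltas=[0,0,0,0,0,0.03,0,0,0,0,0,0,0.03,0,0,0,0,0,0,0.02,0,0,0,0,0,0,0.01,0,0,0,0,0,0,0,0,0,0,0,0,0,0,0])

```text
clock: 37.65
eef_pos: [644.3, -153.8, 52.8]
tool_rot: [3.14, 0.001, 2.035]
force: [-0.1, -0.1, -3.4]
width: 60.9
gripper_force: 66.0
```

```bash
python3 -c "
from h import *
plan(643.4,-154,12,2.035)"
```

```text
{'clock': 37.65, 'pos': array([ 644.3, -153.8,   52.8]), 'rot': array([3.1401e+00, 1.3000e-03, 2.0350e+00]), 'w': 60.9, 'turn_deg': array([0.09, 0.07, 0.  ]), 'shift_mm': array([ 0.2, -0.9, 40.8])}
```

Request:
carry_out(deltas=[0,0,0,0,-0.001,0.015,0,0,0,0,0,0,0.012,0,0,0,0,0,0,0.006,0,0,0,0,0,0,0.003,0,0,0,0,0,0,0.002,0,0,0,0,0,0,0.001,0,0,0,0,0,0,0,0,0,0,0,0,0,0,0])

```text
clock: 38.65
eef_pos: [642.6, -154.1, 13.0]
tool_rot: [3.141, 0.0, 2.035]
force: [-0.9, 0.0, -2.4]
width: 60.8
gripper_force: 66.0
```

Request:
carry_out(deltas=[0,0,0,0,0,0.001,0,0,0,0,0,0,0.001,0,0,0,0,0,0,0,0,0,0,0,0,0,0,0])

```text
clock: 39.15
eef_pos: [642.6, -154.1, 11.7]
tool_rot: [3.141, 0.0, 2.035]
force: [-2.0, 0.1, 5.0]
width: 60.7
gripper_force: 66.8
```

Request:
carry_out(deltas=[0,0,0,0,0,0,-0.6,0,0,0,0,0,0,-0.8,0,0,0,0,0,0,-1,0,0,0,0,0,0,-1,0,0,0,0,0,-0.01,-1,0,0,0,0,0,-0.03,-1,0,0,0,0,0,-0.04,-1,0,0,0,0,0,-0.05,-1,0,0,0,0,0,-0.05,-1,0,0,0,-0.04,0,-0.02,-1,0,0,0,-0.05,0,0,-1,0,0,0,-0.05,0,0,-1])

```text
clock: 40.65
eef_pos: [706.1, -280.3, 212.6]
tool_rot: [3.14, 0.001, 2.036]
force: [0.4, 0.3, 0.8]
width: 85.6
gripper_force: 0.0
```

Request:
carry_out(deltas=[0,0,0,0,0,0,-1,0,0,0,0,0,0,-1,0,0,0,0,0,0,-1])

```text
clock: 41.02
eef_pos: [705.3, -277.2, 211.2]
tool_rot: [3.141, -0.001, 2.037]
force: [0.3, 0.0, 0.2]
width: 85.4
gripper_force: 0.0
```

```bash
python3 - <<'E'
import sys;sys.argv=["",'7']
exec(open("look.py").read())
print(ctrl.read_state()["eef_pos"])
cv2.imwrite("pics/z12.png",np.hstack([cv2.resize(I["top"][120:290,100:460],(800,378))[:, :400],cv2.resize(I["top"][120:290,100:460],(800,378))[:,400:]]))
o=np.zeros((600,800,3),np.uint8);o[:378]=cv2.resize(I["top"][120:290,100:460],(800,378));o[380:600,:]=cv2.resize(I["side"][150:315,0:560],(800,220));cv2.imwrite("pics/z12.png",o)
E
```

```text
[ 705.35282787 -277.58413348  211.28832692]
```

View pics/z12.png

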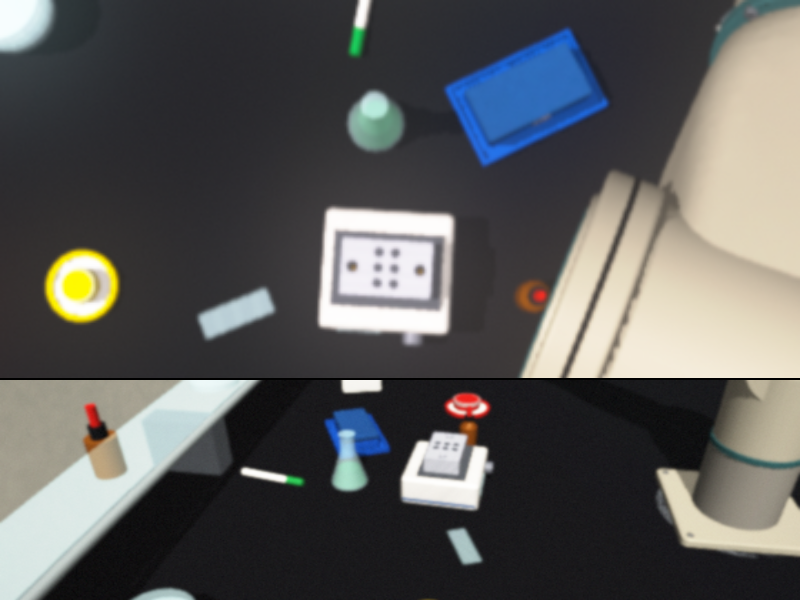

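The box lies inside the tray at (528,95), the block is centred on the heater at (387,267), and both dishes are in their stands. The flask and dropper bottle stand where they were. Handing in.

```bash
python3 -c "
from cell import ctrl
print(ctrl.finish_job())"
```

```text
the job is handed in; nothing more can be done
None
```

I took the pile apart in order and handed the job in at about 41 s; the last pictures show both dishes in their stands, the tube block flush on the heater, the slide box in the tray, and the flask and dropper bottle standing where they were, but no verdict was returned.

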